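# Load the jar reader's feed lane

### The job

Four red-lidded sample jars stand in a row in the feed lane of the jar reader, some way short of its end stop. Push the row from behind along the lane as one train until the first jar is hard against the end stop and all four touch; only then push the swing gate with its red paddle fully shut behind the last jar. Do all of it by pushing with the fingers: do not take hold of a jar, lift it or tip it, do not ram the jars, and leave the other things on the bench where they are.

Things in the scene. Friction and masses are not known exactly. Their poses are not given: they have to be found in the camera images.
- lane: Fixed feed lane. Origin: bench surface, lane centre line; x along the lane to the end stop (stop face at x=+200 mm, open end at -220), y level across it, to the robot's side, z up. Base plate 136 mm wide; slippery white floor (friction 0.2) 14 mm above the bench; steel guide rods 65 mm apart inside, rods and posts up to 51 mm high (gate catch post, far side, 62). White reader at closed end, 135 mm high.
- end_stop (a point): Point on the flat steel end-stop face at the front of the reader, on the lane's centre line, at lane floor height (14 mm above the bench); axes as the lane. With the row fully home the jar centres lie about 31, 93, 155 and 217 mm before it.
- jar_1: Sample jar with red screw lid, upright in the lane: lid 62 mm wide (lids touch when the jars do), glass 60 mm, 72 mm high (lid from 58 to 72 mm), 0.11 to 0.23 kg. Origin: centre of its underside, 14 mm above the bench. Which jar is last in the row differs from run to run.
- jar_2: Sample jar with red screw lid, upright in the lane: lid 62 mm wide (lids touch when the jars do), glass 60 mm, 72 mm high (lid from 58 to 72 mm), 0.11 to 0.23 kg. Origin: centre of its underside, 14 mm above the bench. Which jar is last in the row differs from run to run.
- jar_3: Sample jar with red screw lid, upright in the lane: lid 62 mm wide (lids touch when the jars do), glass 60 mm, 72 mm high (lid from 58 to 72 mm), 0.11 to 0.23 kg. Origin: centre of its underside, 14 mm above the bench. Which jar is last in the row differs from run to run.
- jar_4: Sample jar with red screw lid, upright in the lane: lid 62 mm wide (lids touch when the jars do), glass 60 mm, 72 mm high (lid from 58 to 72 mm), 0.11 to 0.23 kg. Origin: centre of its underside, 14 mm above the bench. Which jar is last in the row differs from run to run.
- gate (a joint): Hinge of the swing gate, rad. 0 = wide open, splayed outward and back to the lane's open end; starts at 0 to 0.35; 2.07 = shut against its stop, square across the lane behind the fourth jar (2 to 5 mm clear of it when the row is home). Shuts counter-clockwise seen from above. Stiff hinge (0.07 N m, about 1 N at the paddle): it stays where it is left.
- gate_pivot (a point): Pivot of the gate, on a post 24 mm thick at the lane's side nearer the robot, at (-56, +53) mm in the lane's frame; the point is at the bar's mid-height, 59 mm above the bench; axes as the lane. In the lane's frame the bar points from it along the angle 2.64 rad + the joint value, counter-clockwise from the x axis.
- gate_tip (a point): Free end of the gate bar, 106 mm from the pivot, at the bar's mid-height, 59 mm above the bench. The bar is flat and upright, 6 to 8 mm thick, from 48 to 70 mm above the bench, above the guide rods; its outer 46 mm are a red plastic paddle. x axis outward along the bar, y axis the way it swings shut.
- spare_jar: Bystander: a fifth sample jar with red lid, 63 x 63 x 72 mm, standing alone on the bench to the right of the lane, not part of the row. Origin: centre of its underside.
- beaker: Bystander: glass beaker, 72 x 72 x 92 mm, behind the lane. Origin: centre of its underside.
- lab_book: Bystander: purple notebook, 210 x 152 x 14 mm, flat on the bench to the right. Origin: centre of its underside.
- amber_bottle: Bystander: amber bottle with blue cap, 54 x 54 x 105 mm, behind the lane to the left. Origin: centre of its underside.
- tape_roll: Bystander: roll of masking tape, 96 x 95 x 25 mm, flat on the bench in front to the left. Origin: centre of its underside.
Mind the look-alikes: they are no part of the job. Leave any green or turquoise look-alike of the jar_1 alone.

How it is judged:
On the way, in this order (a step that is already met when the one before it is completed fails the run):
1. the row of four jars is home against the end stop, all touching, while the gate is still open (x of each of jar_1, jar_2, jar_3, jar_4 in the frame of lane above -0.0235 m and value of joint gate below 1 rad), for 0.2 s.
2. the gate is shut behind the last jar (value of joint gate above 2.01 rad), for 0.2 s.
At the end, for the whole second after the job is handed in: All four jars stand upright (within 3 deg) and at rest on the lane floor, each with its centre at most 223.5 mm from the end stop (so the row is home, with no more than about 7 mm of gaps in all), and the gate is within 0.06 rad of shut (x of each of jar_1, jar_2, jar_3, jar_4 in the frame of lane above -0.0235 m and value of joint gate above 2.01 rad and angle between each of jar_1, jar_2, jar_3, jar_4's own z axis and vertical below 0.06 rad and height (world z) of jar_1 between 0.01 and 0.019 m and linear speed of each of jar_1, jar_2, jar_3, jar_4 below 0.01 m/s and height (world z) of jar_2 between 0.01 and 0.019 m and height (world z) of jar_3 between 0.01 and 0.019 m and height (world z) of jar_4 between 0.01 and 0.019 m); the robot touches nothing.
It fails at once if a jar is lifted off the lane floor (more than 8 mm) (height (world z) of any of jar_1, jar_2, jar_3, jar_4 above 0.022 m).
It fails at once if a jar is tipped (more than 15 deg) (angle between any of jar_1, jar_2, jar_3, jar_4's own z axis and vertical above 0.26 rad).
It fails at once if a jar is taken between the fingers ((horizontal distance between the grasp point and jar_1 below 0.02 m and z of the grasp point in the frame of jar_1 below 0.072 m) or (horizontal distance between the grasp point and jar_2 below 0.02 m and z of the grasp point in the frame of jar_2 below 0.072 m) or (horizontal distance between the grasp point and jar_3 below 0.02 m and z of the grasp point in the frame of jar_3 below 0.072 m) or (horizontal distance between the grasp point and jar_4 below 0.02 m and z of the grasp point in the frame of jar_4 below 0.072 m)).
It fails at once if a jar is rammed (the fingers press it with more than 40 N) (contact force between the fingers and jar_1 above 40 N or contact force between the fingers and jar_2 above 40 N or contact force between the fingers and jar_3 above 40 N or contact force between the fingers and jar_4 above 40 N).
It fails at once if one of the other things on the bench is moved (more than 20 mm) (distance of any of spare_jar, beaker, lab_book, amber_bottle, tape_roll from where it was at the start of the episode above 0.02 m).
It also fails if it takes over 51 s, if anything falls off the work surface, if the arm or the gripper's body presses on something with over 40 N, if the wrist force passes 120 N, or if a joint passes its speed limit or range.

### The arm

A 7-joint arm with a two-finger parallel gripper is mounted at the origin on a cart in front of the work surface, level with it; the furniture and walls round the work are solid. World frame = base frame: x ahead of the robot, y to its left, z up, the work surface at z = 0. Lengths are in m, angles in rad, forces in N, time in s.
With the tool pointing down it reaches from about 0.425 to 0.95 m from the base axis. Payload 4.7 kg.
Tool frame: the origin (TCP) lies at the very end of the fingers, on their centre line; the grasp point (between the pads) lies 19 mm behind it; z points along the fingers, y is the direction in which the jaws open and shut (so a half turn about z gives the same grasp; the last joint's range is limited). The gripper opens to 85 mm and grips with 20 to 120 N. Pads are 22 mm wide; open, the fingers measure 114 mm over their backs; the gripper's body (76 mm by 85 mm) begins 54 mm behind the grasp point. The pads swing forward as they close: fully open they stand 13 mm farther back than shut.
Start: joints at [-1.143, 0.469, -0.049, 1.532, 0.024, 1.141, -0.082], TCP at [0.298, 0.606, 0.196] pointing down, gripper open.
Joint ranges: [-2.59, 2.59], [-0.33, 1.99], [-1.39, 1.29], [0.1, 2.45], [-1.04, 4.18], [0.21, 1.99], [-2.66, 2.66]. Speed limits (rad/s): [2.57, 2.57, 3.14, 3.14, 3.14, 3.14, 3.14].

### API

Orientations are given as a unit quaternion [w, x, y, z].
In Python, from station import monitor, eyes, env gives the robot as it stands.
- The arm moves only by the shell command python3 -m jog 'ROWS' [FORCE]. ROWS is JSON, a list of rows, each a list of 5 numbers: the shift along the tool's x, y, z in mm, then the turn about the tool's z in rad, then the opening, from 0 (shut) to 1 (fully open). In form: [[dx, dy, dz, spin, hand], ...]. A call has 1 to 8 rows; each row shifts and turns the pose as measured when the row begins, along the tool's axes as they then stand; what a row does not reach is not made up. A row lasts 1/8 s, in which the tool goes at most 62.5 mm and 10.7 degrees, less where a joint would pass 70% of its speed; a pose out of reach is approached as far as the arm can. A call with a gripper value outside its range is refused whole. The fingers move at their own pace and stop on an object; FORCE is the grip in N (left out, the last holds). Time passes only in rows, so rows that do not move let the fingers close. It gives the time, the measured TCP pose, the force and the opening at its end, in the units of the state.
- monitor.sense(): the state, without advancing time (a new reading comes with each control period).
- eyes.snapshot(name): name is "scene" or "top" or "wrist"; returns a dict with "color" (480x640x3 uint8, blue, green, red), "fx", "fy", "cx", "cy" (pixels), "rvec" (rotation vector, rad) and "tvec" (3), from world to camera coordinates, as OpenCV has them; the wrist camera has in their place "T_tool_cam" (4x4, takes a point from camera to tool coordinates, whose origin is the TCP and whose axes are the flange's). Camera axes: x right, y down, z forward; pixel columns grow to the right and rows downward; lengths in m; the calibration is good to about 2 mm. A picture is of the moment at which its call begins: read the wrist's pose just before it. There is no depth.
- env.close_job(): hands the job in, once; it reports no verdict.
The state is a dict: "t": time; "q": joint angles; "dq": joint speeds; "joint_efforts": joint torques, N m; "eef_pos": TCP position; "tcp_rot": TCP orientation; "contact_force": force on the tool from outside, world axes, zero at the start; "wrist_torque": the same for the moment, N m; "finger_gap": finger opening in m.
Only numpy, scipy, OpenCV 4.12 (cv2) and the standard library are available. Lean on these libraries where they do the work, as an engineer would, in place of code of your own. Each camera call takes 0.05 s, during which the arm holds its last target.

## Working session

There is one attempt and no reset: what is moved stays moved. The work goes in short steps, Python scripts to look and compute and a shell command to move; the robot and the scene stay as the last step left them, time stands still between calls to the robot, and variables do not carry over. Pictures are saved under pics/ and viewed, and the job is handed in when it is done.

```bash
ls; mkdir -p pics; python3 - <<'E'
from station import monitor, eyes, env
import cv2
s=monitor.sense(); print(s)
for n in("scene","top","wrist"):
    d=eyes.snapshot(n); cv2.imwrite(f"pics/{n}0.png",d["color"]); print(n,{k:v for k,v in d.items() if k!="color"})
E
```

```text
pics
{'t': 0.0, 'q': array([-1.14289943,  0.46946796, -0.04864988,  1.53367995,  0.0240599 ,
        1.14101618, -0.08230172]), 'dq': array([ 0.00076038,  0.00074863, -0.00012771,  0.00038838,  0.00084044,
       -0.00054668, -0.00068657]), 'joint_efforts': array([ 7.40038777e-04, -5.10297310e+01, -4.67755110e-02, -2.37711132e+01,
        1.06636528e-02,  7.57459318e-03, -1.31856007e-05]), 'eef_pos': array([0.29738752, 0.60522661, 0.1945497 ]), 'tcp_rot': array([-2.19131630e-04,  2.26387606e-01,  9.74036788e-01, -9.69633244e-04]), 'contact_force': array([-0.71061468, -0.14754476, -0.45743274]), 'wrist_torque': array([-0.08065439,  0.01988884, -0.01873025]), 'finger_gap': 0.08529622011507872}
scene {'fx': 445.8988452879625, 'fy': 445.8988452879625, 'cx': 318.54869561647, 'cy': 241.819008178442, 'rvec': array([ 2.40724163, -0.56307783,  0.17875635]), 'tvec': array([-0.48006649,  0.253902  ,  1.10485589])}
top {'fx': 510.98149982703063, 'fy': 510.98149982703063, 'cx': 316.45630019673985, 'cy': 241.30283581820441, 'rvec': array([ 2.18073664, -2.15323652,  0.16398293]), 'tvec': array([0.00953894, 0.55437877, 1.31467415])}
wrist {'fx': 413.0348253860929, 'fy': 413.0348253860929, 'cx': 312.83250107828707, 'cy': 242.3707812765945, 'T_tool_cam': array([[-4.48322377e-04, -9.57666417e-01, -2.87879894e-01,
         7.38826936e-02],
       [ 9.99999899e-01, -4.19024936e-04, -1.63388357e-04,
        -4.39212627e-04],
       [ 3.58426884e-05, -2.87879938e-01,  9.57666508e-01,
        -1.78908484e-01],
       [ 0.00000000e+00,  0.00000000e+00,  0.00000000e+00,
         1.00000000e+00]])}
```

View pics/top0.png

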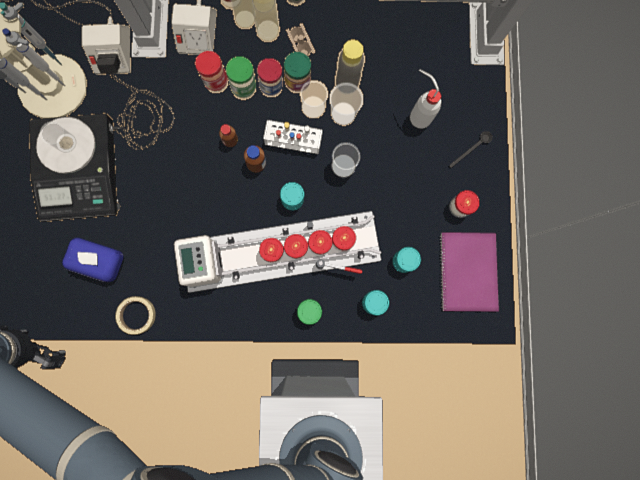

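View pics/scene0.png

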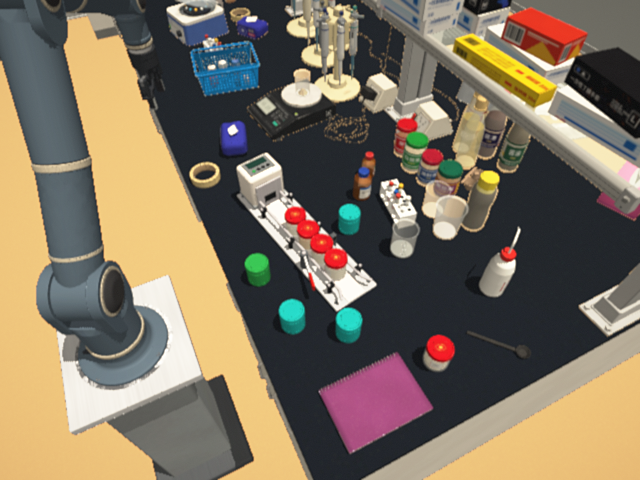

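```bash
python3 - <<'E'
import cv2
im=cv2.imread("pics/top0.png"); cv2.imwrite("pics/top0c.png",cv2.resize(im[150:400,180:480],None,fx=2.6,fy=2.4,interpolation=cv2.INTER_CUBIC))
E
```

```text
(no output)
```

View pics/top0c.png

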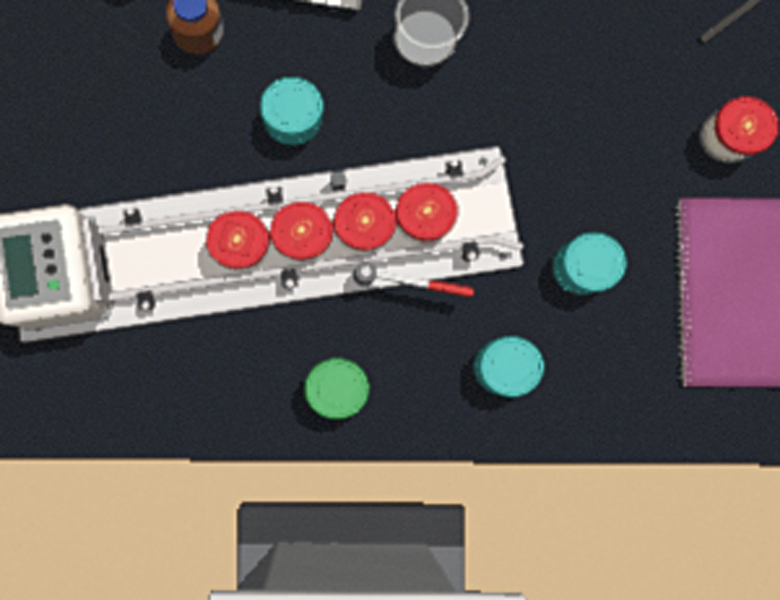

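```bash
cat > h.py <<'E'
import numpy as np, cv2
from scipy.optimize import least_squares
from scipy.spatial.transform import Rotation as Ro
def ray(d,uv):
    R=cv2.Rodrigues(np.array(d["rvec"]))[0]; t=np.array(d["tvec"])
    C=-R.T@t; v=R.T@np.array([(uv[0]-d["cx"])/d["fx"],(uv[1]-d["cy"])/d["fy"],1]); return C,v
def at(d,uv,z):
    C,v=ray(d,uv); return C+v*(z-C[2])/v[2]
def proj(d,P):
    return cv2.projectPoints(np.array(P,float).reshape(-1,3),np.array(d["rvec"]),np.array(d["tvec"]),np.array([[d["fx"],0,d["cx"]],[0,d["fy"],d["cy"]],[0,0,1.]]),None)[0].reshape(-1,2)
def wristcam(d,s):
    T=np.eye(4);w,x,y,z=s["tcp_rot"];T[:3,:3]=Ro.from_quat([x,y,z,w]).as_matrix();T[:3,3]=s["eef_pos"]
    M=np.linalg.inv(T@d["T_tool_cam"]); d=dict(d); d["rvec"]=cv2.Rodrigues(M[:3,:3])[0].ravel(); d["tvec"]=M[:3,3]; return d
def tri(vs):
    A=np.zeros((3,3));b=np.zeros(3)
    for d,uv in vs:
        C,v=ray(d,uv);v=v/np.linalg.norm(v);P=np.eye(3)-np.outer(v,v);A+=P;b+=P@C
    return np.linalg.solve(A,b)
E
python3 - <<'E'
import cv2,numpy as np
from station import eyes
from h import *
for n in("top","scene"):
    d=eyes.snapshot(n); im=d["color"]
    hsv=cv2.cvtColor(im,cv2.COLOR_BGR2HSV)
    m=(((hsv[...,0]<8)|(hsv[...,0]>172))&(hsv[...,1]>170)&(hsv[...,2]>120)).astype(np.uint8)
    if n=="scene": m[:200]=0
    k,l,st,c=cv2.connectedComponentsWithStats(m)
    for i in range(1,k):
        if st[i,4]>20: print(n,c[i].round(1),st[i],at(d,c[i],0.086).round(4),at(d,c[i],.059).round(4))
E
```

```text
top [178.5  38.7] [177  35   4   8  22] [1.0852 0.3906 0.086 ] [1.0999 0.3978 0.059 ]
top [207.6  62.3] [196  51  25  24 432] [1.0208 0.311  0.086 ] [1.0342 0.3166 0.059 ]
top [269.3  69.1] [258  59  23  22 338] [1.0056 0.1478 0.086 ] [1.0186 0.1499 0.059 ]
top [467.  201.7] [456 190  23  24 360] [ 0.6565 -0.3705  0.086 ] [ 0.6622 -0.3792  0.059 ]
top [319.5 241.8] [ 284  227   71   31 1044] [0.5464 0.0101 0.086 ] [0.5499 0.0093 0.059 ]
top [271.  249.5] [260 239  23  22 345] [0.5251 0.1327 0.086 ] [0.5281 0.1344 0.059 ]
top [352.3 269.6] [345 267  17   6  40] [ 0.4768 -0.0736  0.086 ] [ 0.4787 -0.0762  0.059 ]
scene [316.  237.8] [ 285  207   62   62 1269] [0.5427 0.0299 0.086 ] [0.5519 0.0501 0.059 ]
scene [508. 254.] [501 247  16  14 145] [ 0.9633 -0.2428  0.086 ] [ 0.9847 -0.2306  0.059 ]
scene [311.5 281.7] [309 273   6  17  40] [ 0.4711 -0.0923  0.086 ] [ 0.4782 -0.0757  0.059 ]
scene [440.4 347.8] [427 335  28  27 578] [ 0.6524 -0.3805  0.086 ] [ 0.6648 -0.3723  0.059 ]
```

```bash
python3 - <<'E'
import cv2,numpy as np
from station import eyes
from h import *
d=eyes.snapshot("top"); e=eyes.snapshot("scene")
im=e["color"];cv2.imwrite("pics/scene0c.png",cv2.resize(im[150:320,220:400],None,fx=4,fy=3.5,interpolation=cv2.INTER_CUBIC))
for uv in [(372.3,211.7),(380.8,259.6),(187.7,291.7)]: print("corner",at(d,uv,.01).round(4))
c2=lambda u,v:(180+u/2.6,150+v/2.4)
J=[c2(237,239),c2(301,230),c2(364,220.5),c2(427,211.5)]
for j in J: print("jar",np.array(j).round(1),at(d,j,.086).round(4))
print("tri jars/paddle: pivot",at(d,c2(364,272),.07).round(4), "tip",at(d,c2(474,292),.065).round(4))
E
```

```text
corner [ 0.6407 -0.135   0.01  ]
corner [ 0.5103 -0.1575  0.01  ]
corner [0.4184 0.3546 0.01  ]
jar [271.2 249.6] [0.5249 0.1322 0.086 ]
jar [295.8 245.8] [0.5354 0.0701 0.086 ]
jar [320.  241.9] [0.5464 0.0088 0.086 ]
jar [344.2 238.1] [ 0.5569 -0.0529  0.086 ]
tri jars/paddle: pivot [0.4931 0.0077 0.07  ] tip [ 0.4734 -0.1014  0.065 ]
```

View pics/scene0c.png

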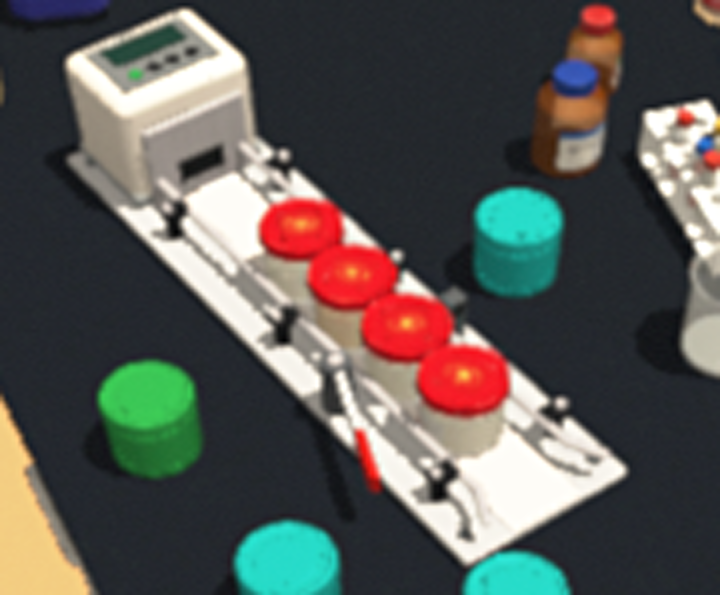

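The top picture shows the red lids at about (271,250), (296,246), (320,242) and (344,238), the gate pivot at (320,263) and the paddle tip at (362,272). The lane is yawed about 9.9°, with its origin near (0.537, 0.071). First I'll turn the tool so its y axis runs along the lane, with the fingers shut.

```bash
python3 -m jog '[[0,0,-10,-0.158,0],[0,0,-10,-0.158,0],[0,0,-5,-0.158,0],[0,0,0,-0.158,0]]' 20; python3 -m jog '[[-10,-60,0,0,0],[-10,-60,0,0,0],[-10,-60,0,0,0],[-10,-60,0,0,0],[-10,-60,0,0,0],[-10,-60,0,0,0],[-10,-60,0,0,0]]'
```

```text
t: 0.85
eef_pos: [0.2974, 0.6055, 0.2207]
tcp_rot: [-0.0, -0.098, 0.995, -0.001]
contact_force: [0.3, -0.5, -0.2]
finger_gap: 0.0125
t: 1.72
eef_pos: [0.451, 0.2021, 0.2203]
tcp_rot: [0.001, -0.103, 0.995, 0.001]
contact_force: [0.0, 0.4, -0.4]
finger_gap: 0.0001
```

```bash
python3 -m jog '[[0,-50,0,0.02,0],[0,-30,0,0,0],[0,0,0,0,0],[0,0,0,0,0]]'; python3 - <<'E'
from station import monitor, eyes
import cv2,pickle
s=monitor.sense(); d=eyes.snapshot("wrist"); pickle.dump((s,d),open("w1.pkl","wb")); cv2.imwrite("pics/w1.png",d["color"]); print(s["eef_pos"],s["tcp_rot"])
E
```

```text
t: 2.22
eef_pos: [0.4685, 0.1161, 0.221]
tcp_rot: [0.002, -0.088, 0.996, 0.001]
contact_force: [-0.1, -0.1, 0.7]
finger_gap: 0.0003
[0.46850898 0.11611451 0.22103184] [ 0.00195306 -0.08762404  0.99615082  0.00132808]
```

View pics/w1.png

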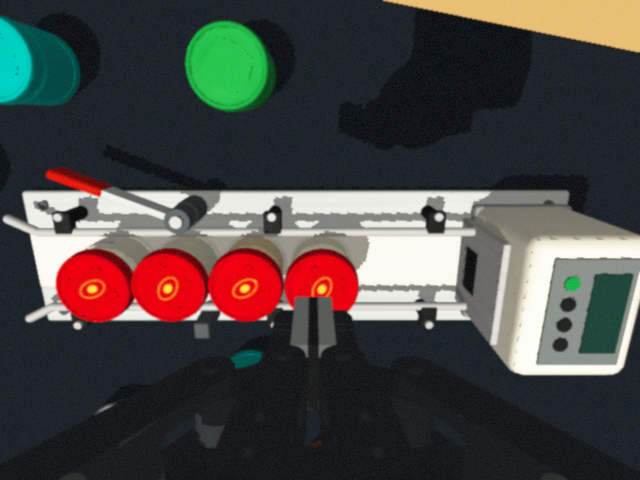

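The wrist view shows the lids at (95,286), (169,285), (246,285) and (322,285). The pivot is at (178,217), the paddle tip at (48,174), and the stop face is near x=460–505.

```bash
python3 - <<'E'
import pickle
from station import eyes
from h import *
s,d=pickle.load(open("w1.pkl","rb")); w=wristcam(d,s); t=eyes.snapshot("top"); c=eyes.snapshot("scene")
JT=[(344.2,238.1),(320,241.9),(295.8,245.8),(271.2,249.6)]; JW=[(95,286),(169,285),(246,285),(322,285)]
sc=lambda u,v:(220+u/4,150+v/3.5)
JS=[sc(463,380),sc(407,326),sc(352,276),sc(301,229)]
for a,b,e in zip(JT,JW,JS): print("jar top/wr/sc@.086",at(t,a,.086)[:2].round(4),at(w,b,.086)[:2].round(4),at(c,e,.086)[:2].round(4),"tri",tri([(t,a),(w,b),(c,e)]).round(4))
print("pivot",tri([(w,(178,217)),(t,(320,263.3))]).round(4),at(w,(178,217),.07).round(4))
print("tip",tri([(w,(48,174)),(t,(362.3,271.7))]).round(4),at(w,(48,174),.065).round(4))
print("tool y ang",2*np.degrees(np.arctan2(.99615,-.0876))-90)
# model overlay
def lane(O,a,P):
    R=np.array([[-np.sin(a),-np.cos(a),0],[np.cos(a),-np.sin(a),0],[0,0,1]]);return np.array(P)@R.T+np.r_[O,0]
O=(.5365,.071);a=.172
im=d["color"].copy()
for P in [[-.22,.068,.01],[-.22,-.068,.01],[.2,.0,.05],[.2,.03,.06],[-.056,.053,.07],[-.22,0,.014],[.2,-.03,.014]]:
    q=proj(w,lane(O,a,[P]))[0]; print(P,q.round(1)); cv2.circle(im,tuple(int(v) for v in q),3,(255,0,255),-1)
cv2.imwrite("pics/w1o.png",im)
E
```

```text
jar top/wr/sc@.086 [ 0.5569 -0.0528] [ 0.5568 -0.0493] [ 0.5581 -0.0557] tri [ 0.559  -0.0525  0.081 ]
jar top/wr/sc@.086 [0.5463 0.0087] [0.5455 0.0103] [0.5484 0.0064] tri [0.5479 0.0088 0.0823]
jar top/wr/sc@.086 [0.5355 0.07  ] [0.5345 0.0724] [0.5369 0.0681] tri [0.5368 0.071  0.082 ]
jar top/wr/sc@.086 [0.5249 0.1321] [0.5237 0.1338] [0.5261 0.1291] tri [0.5263 0.1332 0.0811]
pivot [0.4932 0.0073 0.0655] [0.4916 0.0084 0.07  ]
tip [ 0.475  -0.1012  0.0619] [ 0.4757 -0.0989  0.065 ]
tool y ang 100.05116111792015
[-0.22, 0.068, 0.01] [ 20.9 188.3]
[-0.22, -0.068, 0.01] [ 47.4 318. ]
[0.2, 0.0, 0.05] [471.3 271.7]
[0.2, 0.03, 0.06] [479.5 243.2]
[-0.056, 0.053, 0.07] [175.8 219.3]
[-0.22, 0, 0.014] [ 32.2 257.6]
[0.2, -0.03, 0.014] [454.7 286.6]
```

View pics/w1o.png

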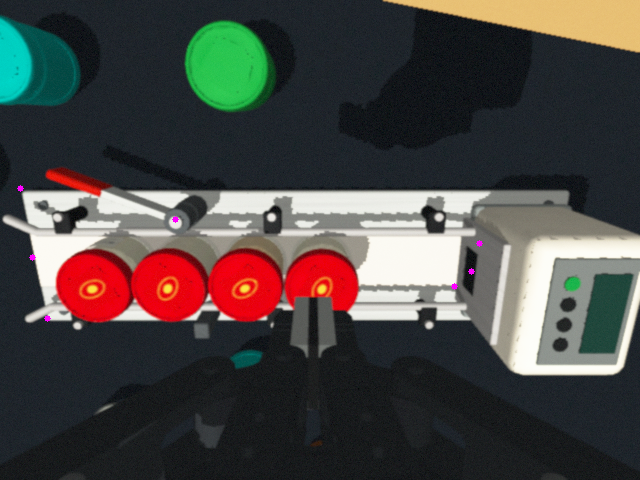

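```bash
python3 -m jog '[[-15,-60,0,0,0],[-15,-60,0,0,0],[-15,-60,0,0,0],[-13,-60,0,0,0],[0,-10,0,0,0],[0,0,0,0,0]]'; cat > lp.py <<'E'
from station import monitor
from h import *
s=monitor.sense(); O=np.array([.5355,.0725]);a=.173
X=np.array([-np.sin(a),np.cos(a)]);Y=np.array([-np.cos(a),-np.sin(a)])
p=s["eef_pos"][:2]-O; w,x,y,z=s["tcp_rot"];R=Ro.from_quat([x,y,z,w]).as_matrix()
print("t",round(s["t"],2),"lane xy mm",(p@X*1000).round(1),(p@Y*1000).round(1),"z",(s["eef_pos"][2]*1000).round(1),"yaw err deg",(np.degrees(np.arctan2(R[1,1],R[0,1]))-90-np.degrees(a)).round(2),"tilt",np.degrees(np.arccos(-R[2,2])).round(2),"F lane",(s["contact_force"][:2]@X).round(1),(s["contact_force"][:2]@Y).round(1),s["contact_force"][2].round(1))
E
python3 lp.py
```

```text
t: 3.12
eef_pos: [0.5761, -0.1146, 0.2197]
tcp_rot: [0.002, -0.098, 0.995, 0.002]
contact_force: [-0.0, 0.5, -0.5]
finger_gap: 0.0001
t 3.12 lane xy mm -191.3 -7.8 z 219.7 yaw err deg 1.38 tilt 0.4 F lane 0.5 -0.1 -0.5
```

```bash
python3 -m jog '[[8,-6,20,0.02,0],[0,0,30,0,0],[0,0,30,0,0],[0,0,0,0,0]]'; python3 lp.py; python3 - <<'E'
from station import eyes
import cv2
cv2.imwrite("pics/w2.png",eyes.snapshot("wrist")["color"])
E
```

```text
t: 3.62
eef_pos: [0.5699, -0.1103, 0.1384]
tcp_rot: [0.003, -0.096, 0.995, 0.005]
contact_force: [0.1, 0.3, 0.0]
finger_gap: -0.0001
t 3.62 lane xy mm -186.0 -2.4 z 138.4 yaw err deg 1.05 tilt 0.67 F lane 0.2 -0.2 0.0
```

View pics/w2.png

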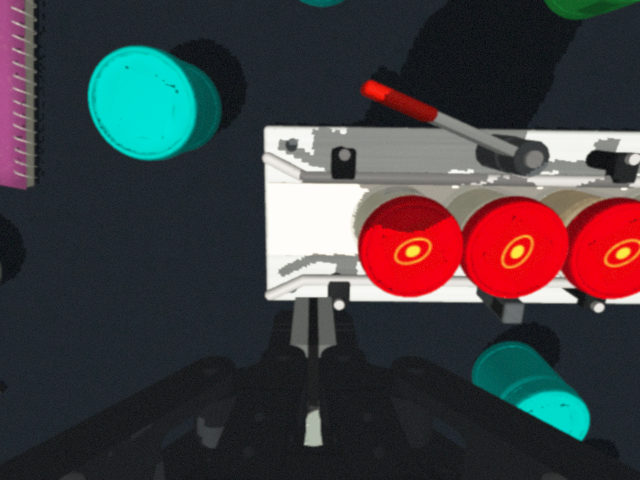

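```bash
python3 -m jog '[[2,-12,20,0.015,0],[0,-4,25,0,0],[0,0,0,0,0]]'; python3 lp.py
```

```text
t: 4.05
eef_pos: [0.5752, -0.1264, 0.0958]
tcp_rot: [0.008, -0.088, 0.996, 0.004]
contact_force: [-0.9, 0.1, -1.7]
finger_gap: 0.0002
t 4.05 lane xy mm -202.8 -4.9 z 95.8 yaw err deg 0.24 tilt 1.0 F lane 0.3 0.8 -1.7
```

```bash
python3 -m jog '[[4,0,20,0,0],[0,0,20,0,0],[0,0,10,0,0],[0,0,0,0,0]]'; python3 lp.py; python3 - <<'E'
from station import eyes
import cv2
im=eyes.snapshot("scene")["color"]
cv2.imwrite("pics/s2.png",cv2.resize(im[150:350,200:420],None,fx=3,fy=3))
E
```

```text
t: 4.55
eef_pos: [0.5755, -0.1285, 0.0485]
tcp_rot: [0.011, -0.088, 0.996, 0.003]
contact_force: [0.4, 0.3, -0.8]
finger_gap: -0.0001
t 4.55 lane xy mm -204.9 -4.8 z 48.5 yaw err deg 0.13 tilt 1.36 F lane 0.3 -0.5 -0.8
```

View pics/s2.png

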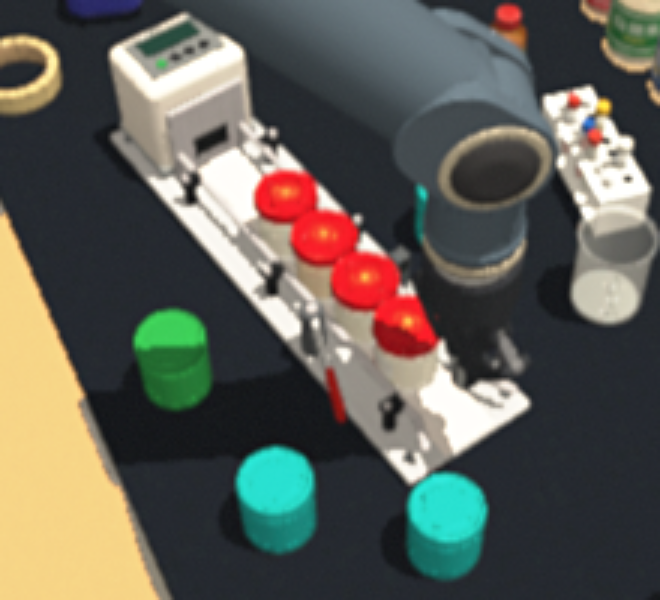

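```bash
python3 -m jog '[[4,8,4,0,0],[0,8,0,0,0],[0,8,0,0,0],[0,5,0,0,0]]'; python3 lp.py; python3 -m jog '[[0,6,0,0,0],[0,6,0,0,0],[0,6,0,0,0],[0,6,0,0,0]]'; python3 lp.py
```

```text
t: 5.1
eef_pos: [0.5678, -0.0987, 0.0468]
tcp_rot: [0.014, -0.088, 0.996, 0.003]
contact_force: [0.2, 0.1, -0.2]
finger_gap: -0.0002
t 5.1 lane xy mm -174.2 -2.3 z 46.8 yaw err deg 0.15 tilt 1.62 F lane 0.1 -0.2 -0.2
t: 5.6
eef_pos: [0.5652, -0.0762, 0.048]
tcp_rot: [0.016, -0.087, 0.996, 0.001]
contact_force: [1.4, -2.4, 1.9]
finger_gap: -0.0
t 5.6 lane xy mm -151.6 -3.6 z 48.0 yaw err deg 0.08 tilt 1.82 F lane -2.6 -0.9 1.9
```

```bash
python3 -m jog '[[2,6,0,0,0],[1,7,1,0,0],[0,7,0,0,0],[0,7,0,0,0],[0,7,0,0,0],[0,6,0,0,0]]'; python3 lp.py; python3 - <<'E'
from station import eyes
import cv2
cv2.imwrite("pics/w3.png",eyes.snapshot("wrist")["color"])
E
```

```text
t: 6.35
eef_pos: [0.5591, -0.0388, 0.0492]
tcp_rot: [0.021, -0.086, 0.996, -0.002]
contact_force: [1.8, -3.8, 2.3]
finger_gap: -0.0
t 6.35 lane xy mm -113.7 -4.1 z 49.2 yaw err deg -0.1 tilt 2.39 F lane -4.1 -1.1 2.3
```

View pics/w3.png

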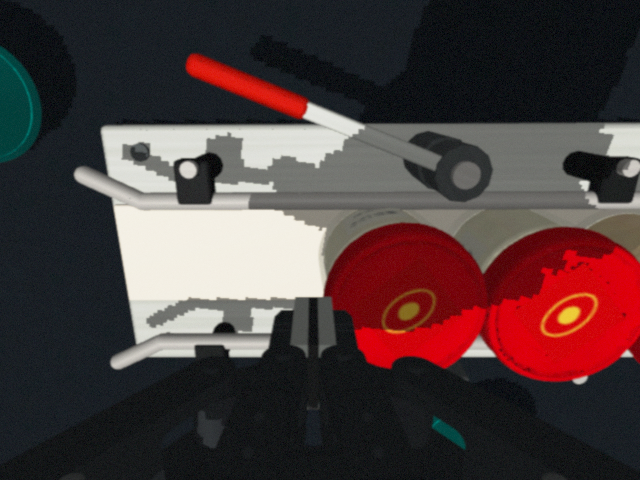

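```bash
cat > jar.py <<'E'
import sys
from station import monitor,eyes
from h import *
s=monitor.sense(); w=wristcam(eyes.snapshot("wrist"),s)
O=np.array([.5355,.0725]);a=.173
X=np.array([-np.sin(a),np.cos(a)]);Y=np.array([-np.cos(a),-np.sin(a)])
for k in range(1,len(sys.argv),3):
    P=at(w,(float(sys.argv[k]),float(sys.argv[k+1])),float(sys.argv[k+2])); p=P[:2]-O; print((p@X*1000).round(1),(p@Y*1000).round(1))
E
python3 jar.py 407 311 .086 566 315 .086 465 172 .07 190 62 .07
```

```text
-76.8 1.8
-16.8 0.2
-55.4 51.5
-154.7 89.4
```

```bash
python3 -m jog '[[3,7,1,0,0],[1,7,0,0,0],[0,7,0,0,0],[0,7,0,0,0],[0,7,0,0,0],[0,5,0,0,0]]'; python3 lp.py;  python3 -m jog '[[1,4,0,0,0],[1,4,0,0,0]]'; python3 lp.py
```

```text
t: 7.2
eef_pos: [0.5522, -0.0011, 0.0497]
tcp_rot: [0.025, -0.085, 0.996, -0.003]
contact_force: [1.2, -4.7, 3.3]
finger_gap: 0.0002
t 7.2 lane xy mm -75.3 -3.8 z 49.7 yaw err deg -0.23 tilt 2.9 F lane -4.9 -0.4 3.3
t: 7.45
eef_pos: [0.5503, 0.0064, 0.0503]
tcp_rot: [0.027, -0.084, 0.996, -0.004]
contact_force: [2.9, -5.0, 4.7]
finger_gap: -0.0005
t 7.45 lane xy mm -67.7 -3.2 z 50.3 yaw err deg -0.25 tilt 3.1 F lane -5.4 -1.9 4.7
```

```bash
python3 -m jog '[[1,3,0,0,0],[0,3,0,0,0],[0,3,0,0,0]]'; python3 lp.py;  python3 -m jog '[[0,3,0,0,0],[0,2,0,0,0]]'; python3 lp.py; python3 - <<'E'
from station import eyes
import cv2
cv2.imwrite("pics/w4.png",eyes.snapshot("wrist")["color"])
E
```

```text
t: 7.82
eef_pos: [0.5487, 0.0149, 0.0508]
tcp_rot: [0.028, -0.084, 0.996, -0.004]
contact_force: [2.4, -4.2, 2.7]
finger_gap: 0.0001
t 7.83 lane xy mm -59.0 -3.1 z 50.8 yaw err deg -0.29 tilt 3.24 F lane -4.6 -1.6 2.7
t: 8.07
eef_pos: [0.5478, 0.0201, 0.0507]
tcp_rot: [0.028, -0.084, 0.996, -0.005]
contact_force: [2.5, -4.8, 2.7]
finger_gap: 0.0003
t 8.07 lane xy mm -53.7 -3.1 z 50.7 yaw err deg -0.28 tilt 3.24 F lane -5.2 -1.6 2.7
```

View pics/w4.png

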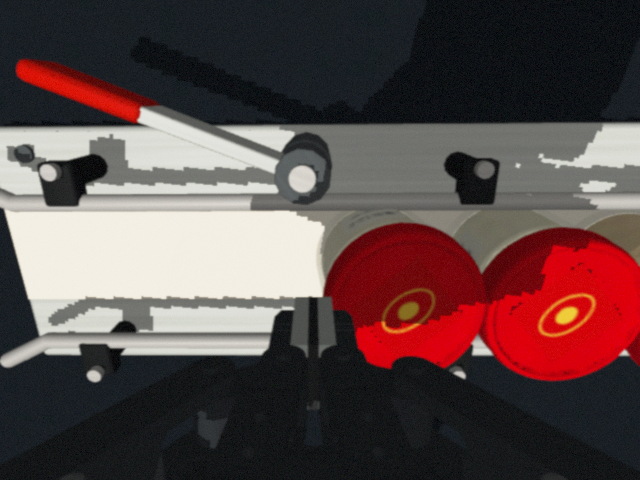

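Not yet at the stop, because the force is unchanged. I'll continue in small rows until the force rises.

```bash
python3 jar.py 407 311 .086; for i in 1; do python3 -m jog '[[0,2,0,0,0],[0,2,0,0,0]]'; python3 lp.py; done
```

```text
-17.0 2.5
t: 8.43
eef_pos: [0.5474, 0.023, 0.0507]
tcp_rot: [0.028, -0.084, 0.996, -0.005]
contact_force: [1.8, -9.0, 3.6]
finger_gap: -0.0002
t 8.43 lane xy mm -50.8 -3.2 z 50.7 yaw err deg -0.32 tilt 3.27 F lane -9.2 -0.2 3.6
```

```bash
python3 -m jog '[[0,2,0,0,0],[0,2,0,0,0]]'; python3 lp.py
```

```text
t: 8.68
eef_pos: [0.5473, 0.023, 0.0509]
tcp_rot: [0.028, -0.083, 0.996, -0.007]
contact_force: [2.4, -7.8, 2.9]
finger_gap: -0.0001
t 8.68 lane xy mm -50.8 -3.1 z 50.9 yaw err deg -0.46 tilt 3.37 F lane -8.1 -1.1 2.9
```

```bash
python3 -m jog '[[0,4,0,0,0],[0,4,0,0,0],[0,1,0,0,0]]'; python3 lp.py; python3 - <<'E'
from station import eyes
import cv2
cv2.imwrite("pics/w5.png",eyes.snapshot("wrist")["color"])
im=eyes.snapshot("scene")["color"]
cv2.imwrite("pics/s5.png",cv2.resize(im[150:350,200:420],None,fx=3,fy=3))
E
```

```text
t: 9.05
eef_pos: [0.5469, 0.0225, 0.0511]
tcp_rot: [0.029, -0.079, 0.996, -0.012]
contact_force: [2.4, -3.8, 1.6]
finger_gap: -0.0
t 9.05 lane xy mm -51.2 -2.7 z 51.1 yaw err deg -0.84 tilt 3.63 F lane -4.1 -1.7 1.6
```

View pics/s5.png

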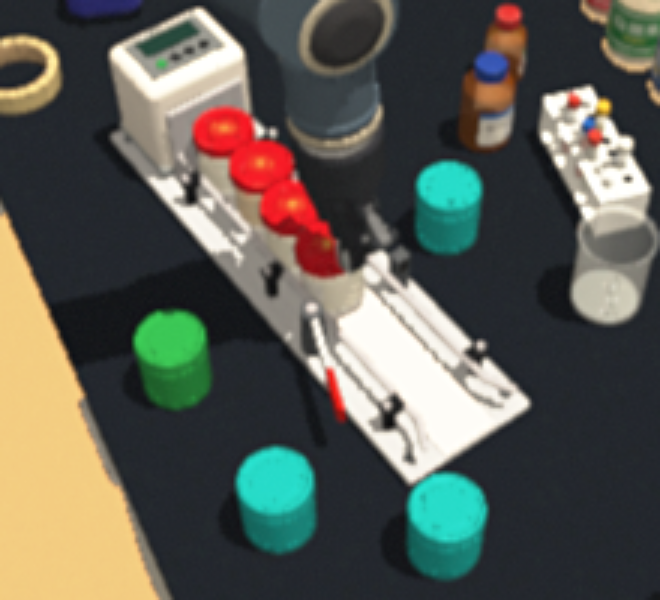

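View pics/w5.png

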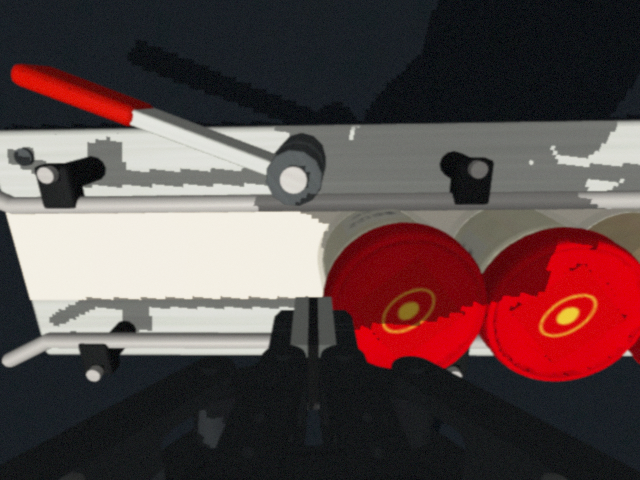

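The row is home: the fingers stall at lane x -51, and the force rose from 5 to 9 N. In the scene picture the first lid is at the reader face and all the lids touch. Next I'll back off and lift.

```bash
python3 -m jog '[[0,-12,0,0,0],[0,-20,0,0,0],[0,-20,-20,0,0],[0,-10,-40,0,0],[0,-5,-40,0.01,0],[0,0,0,0,0]]'; python3 lp.py; python3 - <<'E'
from station import eyes
import cv2
cv2.imwrite("pics/w6.png",eyes.snapshot("wrist")["color"])
import numpy as np
for th in range(158,272,8):
    u=np.array([np.cos(np.radians(th)),np.sin(np.radians(th))]);n=np.array([-u[1],u[0]]);print(th,(np.array([-56,53])+80*u-14*n).round(0))
E
```

```text
t: 9.9
eef_pos: [0.543, -0.0366, 0.1491]
tcp_rot: [0.018, -0.077, 0.997, -0.006]
contact_force: [0.5, 0.7, -0.4]
finger_gap: 0.0
t 9.9 lane xy mm -108.8 11.4 z 149.1 yaw err deg -1.09 tilt 2.17 F lane 0.6 -0.6 -0.4
158 [-125.   96.]
166 [-130.   86.]
174 [-134.   75.]
182 [-136.   64.]
190 [-137.   53.]
198 [-136.   42.]
206 [-134.   31.]
214 [-130.   20.]
222 [-125.   10.]
230 [-118.    1.]
238 [-110.   -7.]
246 [-101.  -14.]
254 [-92. -20.]
262 [-81. -24.]
270 [-70. -27.]
```

View pics/w6.png

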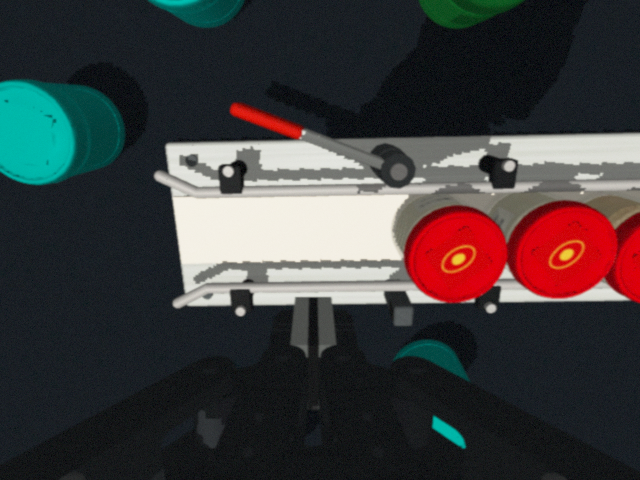

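```bash
python3 jar.py 456 255 .086 563 253 .086 399 167 .07 232 107 .065; python3 -m jog '[[30,-5,0,0,0],[30,-5,0,0,0],[30,-2,0,-0.01,0],[17,0,0,0,0],[0,0,0,0,0]]'; python3 lp.py; python3 - <<'E'
from station import eyes
import cv2
cv2.imwrite("pics/w7.png",eyes.snapshot("wrist")["color"])
E
```

```text
-22.0 3.4
42.4 3.8
-56.2 55.0
-156.3 91.6
t: 10.62
eef_pos: [0.4276, -0.0614, 0.1355]
tcp_rot: [0.006, -0.086, 0.996, -0.004]
contact_force: [0.1, -0.3, 0.0]
finger_gap: 0.0001
t 10.62 lane xy mm -113.3 129.4 z 135.5 yaw err deg -0.1 tilt 0.85 F lane -0.3 -0.0 0.0
```

View pics/w7.png

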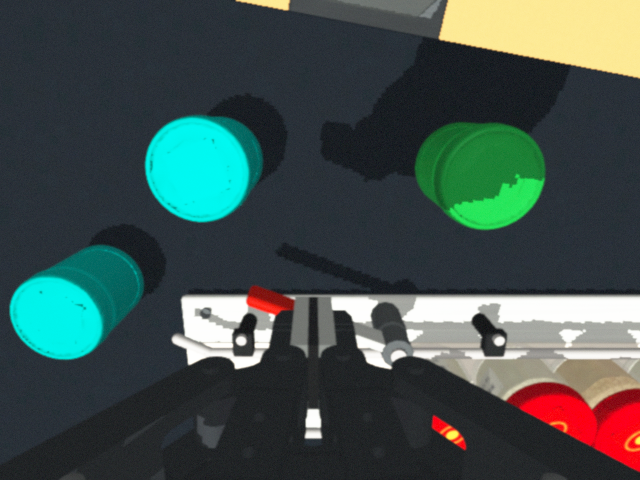

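```bash
python3 - <<'E'
from station import eyes
import cv2
from h import *
d=eyes.snapshot("top"); im=d["color"]
cv2.imwrite("pics/t7.png",cv2.resize(im[190:320,170:400],None,fx=3.4,fy=3.4,interpolation=cv2.INTER_CUBIC))
d=eyes.snapshot("scene"); im=d["color"]
cv2.imwrite("pics/s7.png",cv2.resize(im[170:300,230:370],None,fx=4.4,fy=4.4,interpolation=cv2.INTER_CUBIC))
E
```

```text
(no output)
```

View pics/t7.png

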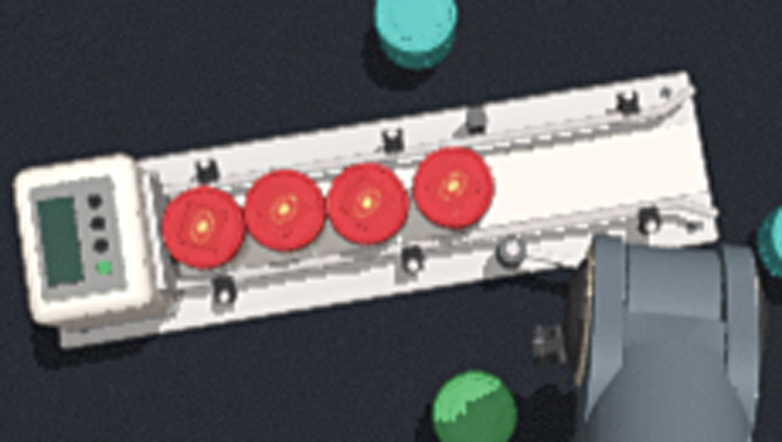

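View pics/s7.png

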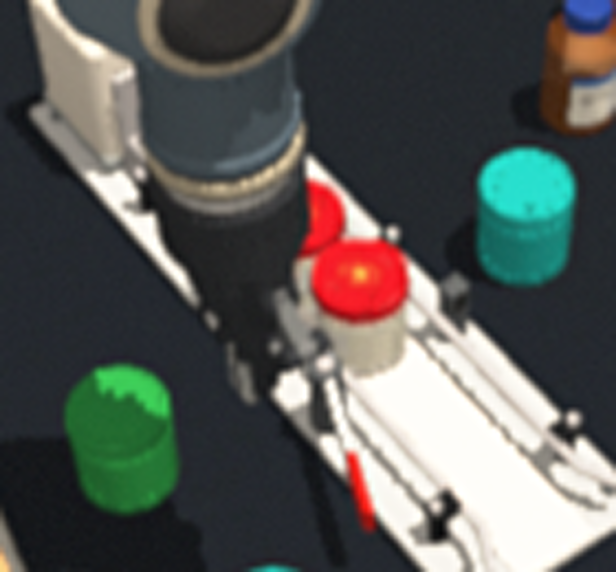

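```bash
python3 - <<'E'
from station import eyes
from h import *
O=np.array([.5355,.0725]);a=.173
X=np.array([-np.sin(a),np.cos(a)]);Y=np.array([-np.cos(a),-np.sin(a)])
d=eyes.snapshot("top"); im=d["color"]
hsv=cv2.cvtColor(im,cv2.COLOR_BGR2HSV)
m=((((hsv[...,0]<10)|(hsv[...,0]>170))&(hsv[...,1]>110)&(hsv[...,2]>100))*255).astype(np.uint8)
g=cv2.GaussianBlur(cv2.resize(m[190:320,170:400],None,fx=8,fy=8,interpolation=cv2.INTER_LINEAR),(0,0),4)
# template: disc matched
r=[]
for x,y in [(203,227),(285,209),(367,204),(453,187)]:
    c=np.array([x,y])/3.4*8
    best=None
    for R in (92,94,96,98):
        D=np.zeros((2*R+21,)*2,np.float32);cv2.circle(D,(R+10,R+10),R,1,-1);D[D==0]=-1
        x0,y0=(c-R-10-20).astype(int);w=2*R+21+40
        res=cv2.matchTemplate(g[y0:y0+w,x0:x0+w].astype(np.float32),D,cv2.TM_CCOEFF_NORMED)
        _,v,_,l=cv2.minMaxLoc(res)
        if best is None or v>best[0]: best=(v,R,(x0+l[0]+R+10,y0+l[1]+R+10))
    uv=(170+(best[2][0]+.5)/8-.5,190+(best[2][1]+.5)/8-.5); P=at(d,uv,.086)[:2]-O; r.append(P); print(best[0],best[1],np.round(uv,2),(P@X*1000).round(1),(P@Y*1000).round(1))
print([round(np.linalg.norm(r[i+1]-r[i])*1000,1) for i in range(3)])
for uv in [(170+511/3.4,190+250/3.4)]:
    P=at(d,uv,.07)[:2]-O;print("pivot",P@X,P@Y)
E
```

```text
0.8925306797027588 98 [229.19 256.44] 167.5 0.6
0.8675904870033264 96 [253.31 251.56] 105.8 -2.0
0.918124794960022 96 [277.56 249.56] 44.6 2.6
0.9367506504058838 96 [302.81 244.69] -20.4 0.5
[np.float64(61.7), np.float64(61.3), np.float64(65.1)]
pivot -0.05719243733851569 0.053585386479590935
```

The last jar shows a gap of about 3 mm after the retreat (x about -20, limit -23.5). The gate bar itself will keep it within limits, so I'll carry on and go down on the outer side of the paddle.

```bash
python3 -m jog '[[-8,-14,20,0,0],[-6,0,20,0,0],[0,0,10,0,0],[0,0,0,0,0]]'; python3 lp.py
```

```text
t: 11.32
eef_pos: [0.4518, -0.0727, 0.086]
tcp_rot: [0.009, -0.087, 0.996, -0.005]
contact_force: [-0.1, 0.4, -0.3]
finger_gap: -0.0003
t 11.32 lane xy mm -128.6 107.5 z 86.0 yaw err deg 0.08 tilt 1.21 F lane 0.4 0.1 -0.3
```

```bash
python3 -m jog '[[3,0,15,0,0],[0,0,14,0,0],[0,0,0,0,0]]'; python3 lp.py; python3 - <<'E'
from station import eyes
import cv2
cv2.imwrite("pics/w8.png",eyes.snapshot("wrist")["color"])
E
```

```text
t: 11.7
eef_pos: [0.4511, -0.0732, 0.0576]
tcp_rot: [0.011, -0.087, 0.996, -0.005]
contact_force: [0.5, 0.3, 0.4]
finger_gap: -0.0001
t 11.7 lane xy mm -129.0 108.2 z 57.6 yaw err deg 0.12 tilt 1.39 F lane 0.2 -0.5 0.4
```

View pics/w8.png

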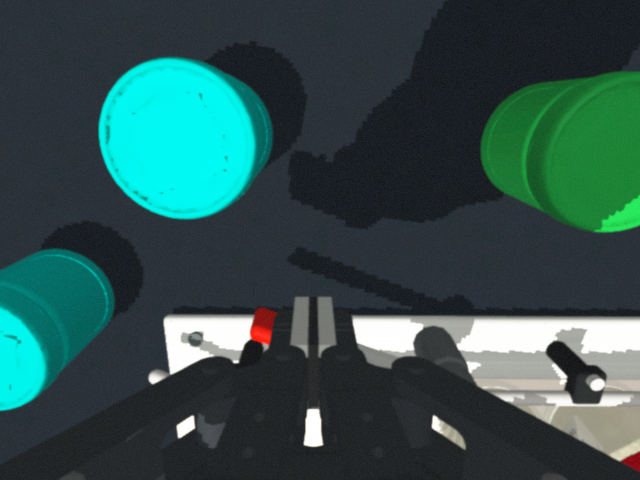

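```bash
python3 -m jog '[[-8,-1,2,0,0],[-8,-1,0,0,0],[-8,-1,0,0,0],[-8,-1,0,0,0],[-8,-1,0,0,0],[-8,0,0,0,0]]'; python3 lp.py
```

```text
t: 12.5
eef_pos: [0.5049, -0.0697, 0.0588]
tcp_rot: [0.013, -0.087, 0.996, -0.006]
contact_force: [-1.1, 1.0, -0.5]
finger_gap: -0.0
t 12.5 lane xy mm -134.8 54.6 z 58.8 yaw err deg 0.12 tilt 1.66 F lane 1.2 0.9 -0.5
```

```bash
python3 -m jog '[[-8,0,2,0,0],[-8,1,1,0,0],[-8,2,0,0,0],[-7,3,0,0,0],[-7,4,0,0,0]]'; python3 lp.py; python3 - <<'E'
from station import eyes
import cv2
cv2.imwrite("pics/w9.png",eyes.snapshot("wrist")["color"])
E
```

```text
t: 13.12
eef_pos: [0.5431, -0.0521, 0.0562]
tcp_rot: [0.013, -0.087, 0.996, -0.006]
contact_force: [-0.2, -0.7, -0.8]
finger_gap: 0.0001
t 13.12 lane xy mm -124.0 13.9 z 56.2 yaw err deg 0.11 tilt 1.63 F lane -0.7 0.3 -0.8
```

View pics/w9.png

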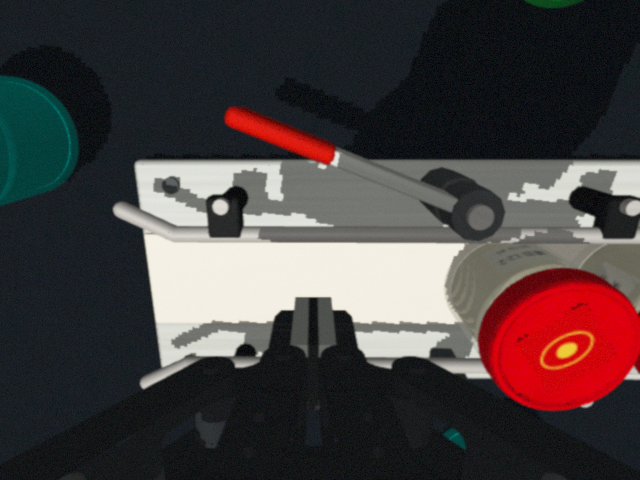

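```bash
python3 jar.py 480 217 .07 232 115 .065 228 115 .07 ; python3 - <<'E'
from station import eyes,monitor
from h import *
s=monitor.sense();d=eyes.snapshot("wrist");M=np.linalg.inv(d["T_tool_cam"])
for z in (-.03,-.02,-.01,0,.01):
    for x in(-.011,0.011):
        p=M@[x,0,z,1];print(z,x,(d["fx"]*p[0]/p[2]+d["cx"]).round(1),(d["fy"]*p[1]/p[2]+d["cy"]).round(1))
e=eyes.snapshot("scene");t=eyes.snapshot("top");im=e["color"]
print(proj(e,[s["eef_pos"]]),proj(t,[s["eef_pos"]]))
cv2.imwrite("pics/s9.png",cv2.resize(im[170:320,240:380],None,fx=4,fy=4,interpolation=cv2.INTER_CUBIC))
cv2.imwrite("pics/t9.png",cv2.resize(t["color"][190:320,230:400],None,fx=4,fy=4,interpolation=cv2.INTER_CUBIC))
E
```

```text
-55.3 48.8
-154.8 88.0
-155.4 88.1
-0.03 -0.011 312.9 337.6
-0.03 0.011 312.9 287.3
-0.02 -0.011 312.9 325.7
-0.02 0.011 312.9 277.8
-0.01 -0.011 312.9 315.1
-0.01 0.011 312.9 269.3
0 -0.011 312.9 305.5
0 0.011 312.9 261.6
0.01 -0.011 312.9 296.7
0.01 0.011 312.9 254.7
[[329.96590046 266.07885546]] [[342.73210008 244.65860426]]
```

View pics/s9.png

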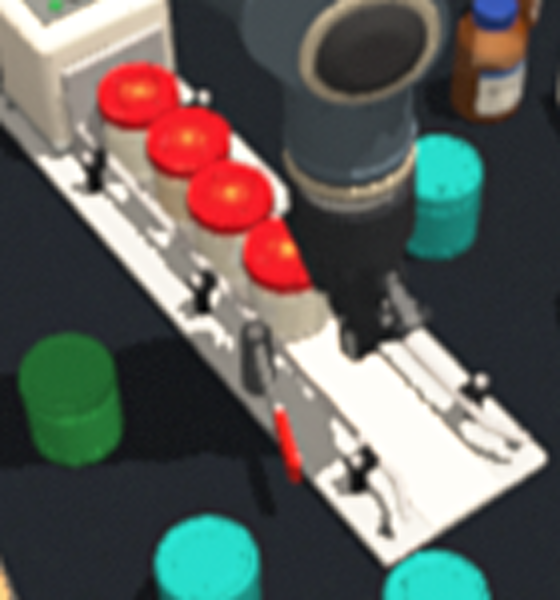

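View pics/t9.png

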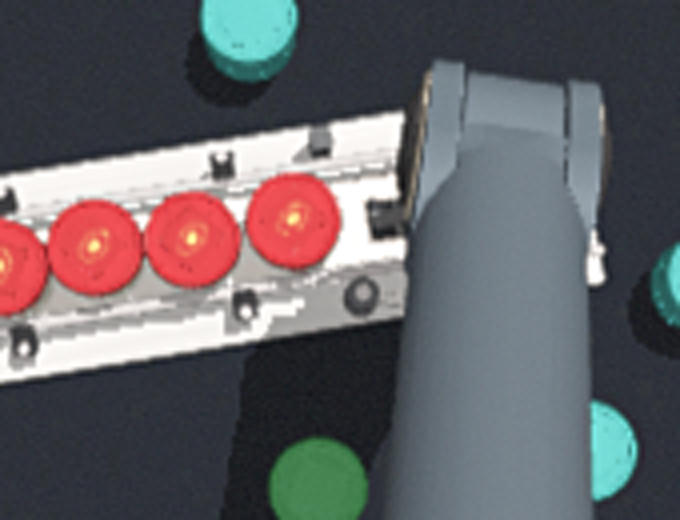

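The gate has not moved: its tip is still at (228,115) in the wrist view. The real fingertip shows about 7 px above the projected TCP in the scene picture, so the tip seems to sit about 15–20 mm above the nominal TCP and passed over the bar. I'll check this by touching down on the lane floor here.

```bash
python3 -m jog '[[-10,-6,6,0,0],[0,0,10,0,0],[0,0,8,0,0],[0,0,4,0,0],[0,0,3,0,0]]'; python3 lp.py
```

```text
t: 14.0
eef_pos: [0.554, -0.0581, 0.0229]
tcp_rot: [0.012, -0.087, 0.996, -0.006]
contact_force: [-0.2, -0.2, 0.7]
finger_gap: -0.0002
t 14.0 lane xy mm -131.8 4.3 z 22.9 yaw err deg 0.03 tilt 1.54 F lane -0.2 0.3 0.7
```

```bash
python3 -m jog '[[0,0,4,0,0],[0,0,3,0,0]]'; python3 lp.py;python3 -m jog '[[0,0,3,0,0],[0,0,3,0,0]]'; python3 lp.py; python3 - <<'E'
from station import eyes
import cv2
im=eyes.snapshot("scene")["color"]
cv2.imwrite("pics/s10.png",cv2.resize(im[170:320,240:380],None,fx=4,fy=4,interpolation=cv2.INTER_CUBIC))
E
```

```text
t: 14.25
eef_pos: [0.5542, -0.0581, 0.0155]
tcp_rot: [0.012, -0.087, 0.996, -0.006]
contact_force: [1.4, -0.7, 0.0]
finger_gap: -0.0002
t 14.25 lane xy mm -131.9 4.1 z 15.5 yaw err deg 0.03 tilt 1.55 F lane -0.9 -1.3 0.0
t: 14.5
eef_pos: [0.5545, -0.0581, 0.0093]
tcp_rot: [0.013, -0.087, 0.996, -0.006]
contact_force: [-0.5, -0.2, 0.6]
finger_gap: 0.0
t 14.5 lane xy mm -131.9 3.7 z 9.3 yaw err deg 0.04 tilt 1.58 F lane -0.2 0.5 0.6
```

View pics/s10.png

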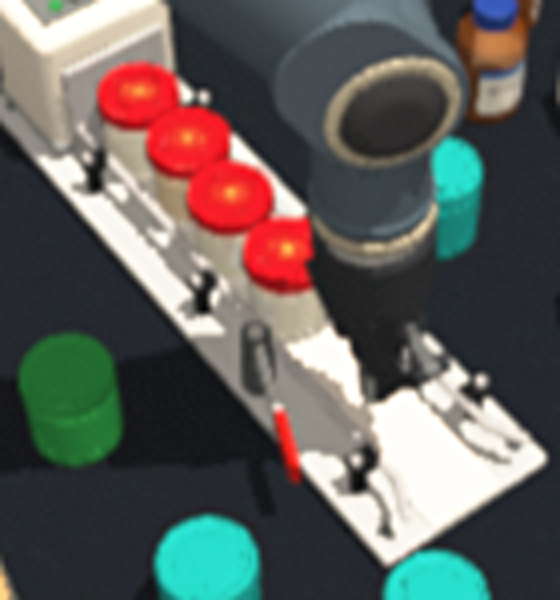

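```bash
python3 -m jog '[[0,0,3,0,0],[0,0,3,0,0]]'; python3 lp.py;python3 -m jog '[[0,0,3,0,0]]'; python3 lp.py
```

```text
t: 14.8
eef_pos: [0.5547, -0.0581, 0.0028]
tcp_rot: [0.013, -0.087, 0.996, -0.006]
contact_force: [-0.5, -0.0, 0.1]
finger_gap: 0.0
t 14.8 lane xy mm -132.0 3.6 z 2.8 yaw err deg 0.04 tilt 1.57 F lane 0.1 0.5 0.1
t: 14.92
eef_pos: [0.5547, -0.0582, -0.0004]
tcp_rot: [0.013, -0.087, 0.996, -0.006]
contact_force: [-0.7, 0.0, 0.6]
finger_gap: -0.0
t 14.93 lane xy mm -132.0 3.5 z -0.4 yaw err deg 0.04 tilt 1.57 F lane 0.1 0.7 0.6
```

```bash
python3 -m jog '[[0,0,3,0,0]]'; python3 lp.py
```

```text
t: 15.05
eef_pos: [0.5548, -0.0582, -0.0036]
tcp_rot: [0.012, -0.087, 0.996, -0.006]
contact_force: [-0.3, 0.9, 0.6]
finger_gap: -0.0
t 15.05 lane xy mm -132.1 3.5 z -3.6 yaw err deg 0.05 tilt 1.57 F lane 0.9 0.1 0.6
```

```bash
python3 -m jog '[[0,0,3,0,0]]'; python3 lp.py; python3 - <<'E'
from station import eyes
import cv2
im=eyes.snapshot("scene")["color"]
cv2.imwrite("pics/s11.png",cv2.resize(im[220:300,280:370],None,fx=7,fy=7,interpolation=cv2.INTER_CUBIC))
E
```

```text
t: 15.18
eef_pos: [0.5549, -0.0582, -0.0068]
tcp_rot: [0.012, -0.087, 0.996, -0.006]
contact_force: [0.4, 0.2, 0.0]
finger_gap: -0.0
t 15.18 lane xy mm -132.1 3.4 z -6.8 yaw err deg 0.05 tilt 1.57 F lane 0.1 -0.5 0.0
```

View pics/s11.png

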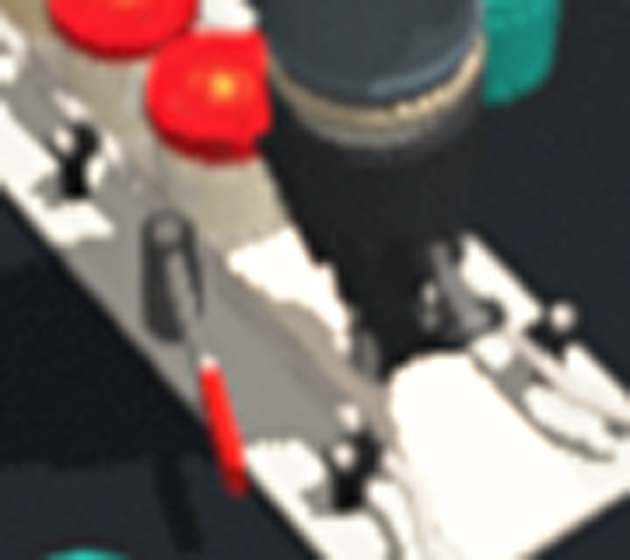

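```bash
python3 -m jog '[[0,0,3,0,0]]'; python3 lp.py
```

```text
t: 15.35
eef_pos: [0.5549, -0.0583, -0.0102]
tcp_rot: [0.012, -0.087, 0.996, -0.006]
contact_force: [-0.0, -0.2, -0.1]
finger_gap: -0.0001
t 15.35 lane xy mm -132.1 3.4 z -10.2 yaw err deg 0.05 tilt 1.55 F lane -0.2 0.0 -0.1
```

```bash
python3 -m jog '[[0,0,3,0,0]]'; python3 lp.py
```

```text
t: 15.48
eef_pos: [0.5549, -0.0583, -0.0135]
tcp_rot: [0.012, -0.087, 0.996, -0.006]
contact_force: [-0.2, 0.4, -1.0]
finger_gap: 0.0003
t 15.47 lane xy mm -132.2 3.4 z -13.5 yaw err deg 0.05 tilt 1.55 F lane 0.4 0.2 -1.0
```

The finger is still free at TCP z −13.5 mm, so the tip sits at least 27 mm above the reported TCP. The lid push limits the offset to 36 mm or less, so I'll plan with about 32 mm: TCP z of about 28 mm puts the tip at about 60 mm. Up and back over the gate.

```bash
python3 -m jog '[[0,0,-30,0,0],[0,0,-30,0,0],[0,0,-25,0,0],[20,0,0,0,0],[30,0,0,0,0],[30,2,0,0,0],[26,2,0,0,0],[0,0,0,0,0]]'; python3 lp.py
```

```text
t: 16.48
eef_pos: [0.4449, -0.0722, 0.0706]
tcp_rot: [0.013, -0.087, 0.996, -0.006]
contact_force: [0.7, 0.6, -0.1]
finger_gap: 0.0
t 16.48 lane xy mm -127.0 114.1 z 70.6 yaw err deg 0.06 tilt 1.57 F lane 0.4 -0.7 -0.1
```

```bash
python3 -m jog '[[0,0,15,0,0],[0,0,15,0,0],[0,0,10,0,0],[0,0,0,0,0]]'; python3 lp.py; python3 - <<'E'
from station import eyes
import cv2
cv2.imwrite("pics/w12.png",eyes.snapshot("wrist")["color"])
im=eyes.snapshot("scene")["color"]
cv2.imwrite("pics/s12.png",cv2.resize(im[200:320,240:370],None,fx=5,fy=5,interpolation=cv2.INTER_CUBIC))
E
```

```text
t: 16.98
eef_pos: [0.4518, -0.0722, 0.0306]
tcp_rot: [0.016, -0.088, 0.996, -0.006]
contact_force: [0.3, 0.3, -0.0]
finger_gap: -0.0001
t 16.98 lane xy mm -128.1 107.3 z 30.6 yaw err deg 0.13 tilt 1.97 F lane 0.2 -0.3 -0.0
```

View pics/s12.png

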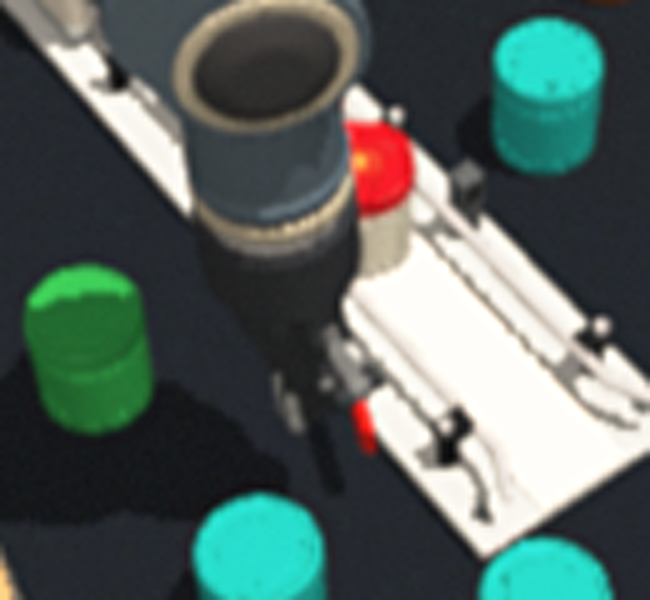

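View pics/w12.png

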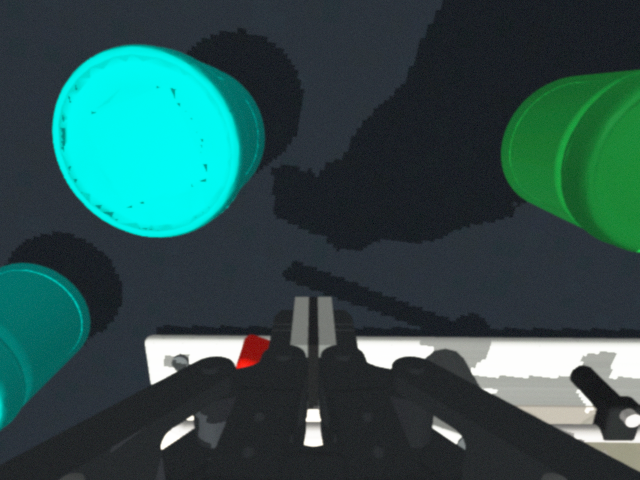

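```bash
python3 -m jog '[[-8,-1,3,0,0],[-8,-1,0,0,0],[-8,-1,0,0,0],[-8,-1,0,0,0]]'; python3 lp.py; python3 - <<'E'
from station import eyes
import cv2
cv2.imwrite("pics/w13.png",eyes.snapshot("wrist")["color"])
E
```

```text
t: 17.58
eef_pos: [0.4863, -0.0711, 0.03]
tcp_rot: [0.017, -0.087, 0.996, -0.006]
contact_force: [-1.3, -0.6, 0.0]
finger_gap: 0.0003
t 17.57 lane xy mm -133.0 73.2 z 30.0 yaw err deg 0.09 tilt 2.05 F lane -0.4 1.4 0.0
```

View pics/w13.png

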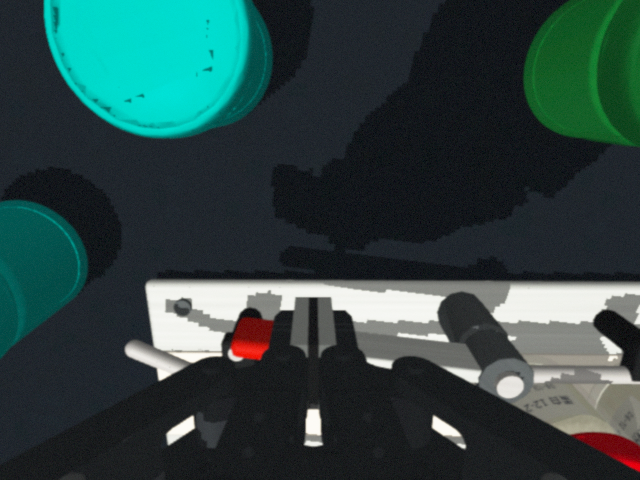

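The gate now swings with the finger (1.4 N).

```bash
python3 -m jog '[[-8,-1,2,0,0],[-8,0,0,0,0],[-8,0,0,0,0],[-8,1,0,0,0]]'; python3 lp.py;  python3 -m jog '[[-8,2,1,0,0],[-7,4,0,0,0],[-6,5,0,0,0]]'; python3 lp.py; python3 - <<'E'
from station import eyes
import cv2
cv2.imwrite("pics/w14.png",eyes.snapshot("wrist")["color"])
E
```

```text
t: 18.12
eef_pos: [0.5204, -0.0644, 0.0288]
tcp_rot: [0.017, -0.088, 0.996, -0.006]
contact_force: [-1.2, 0.4, -0.6]
finger_gap: -0.0003
t 18.12 lane xy mm -132.3 38.4 z 28.8 yaw err deg 0.13 tilt 2.02 F lane 0.6 1.1 -0.6
t: 18.5
eef_pos: [0.5414, -0.0496, 0.0284]
tcp_rot: [0.017, -0.087, 0.996, -0.006]
contact_force: [-0.8, -1.9, -1.8]
finger_gap: 0.0002
t 18.5 lane xy mm -121.3 15.2 z 28.4 yaw err deg 0.11 tilt 2.11 F lane -1.8 1.1 -1.8
```

View pics/w14.png

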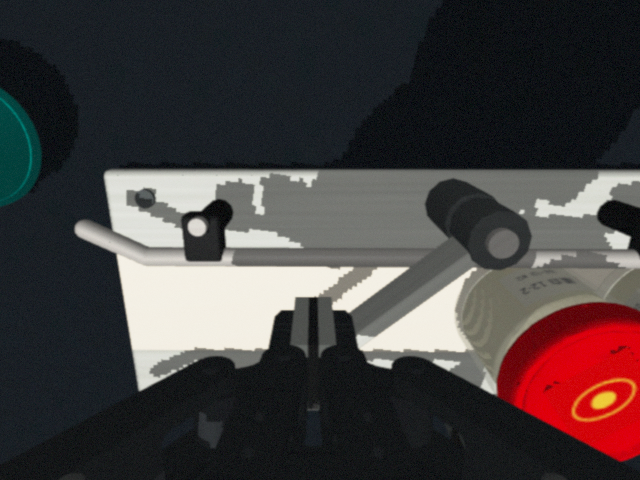

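```bash
python3 -m jog '[[-6,5,0,0,0],[-6,6,0,0,0],[-5,7,0,0,0],[-4,7,0,0,0]]'; python3 lp.py;  python3 -m jog '[[-4,7,0,0,0],[-3,7,0,0,0]]'; python3 lp.py; python3 - <<'E'
from station import eyes
import cv2
cv2.imwrite("pics/w15.png",eyes.snapshot("wrist")["color"])
E
```

```text
t: 19.05
eef_pos: [0.5587, -0.0185, 0.0287]
tcp_rot: [0.017, -0.088, 0.996, -0.006]
contact_force: [-1.3, -1.2, -0.3]
finger_gap: 0.0001
t 19.05 lane xy mm -93.6 -7.2 z 28.7 yaw err deg 0.17 tilt 2.08 F lane -0.9 1.5 -0.3
t: 19.3
eef_pos: [0.5636, -0.0023, 0.0288]
tcp_rot: [0.017, -0.088, 0.996, -0.006]
contact_force: [-0.6, -0.6, -0.9]
finger_gap: -0.0003
t 19.3 lane xy mm -78.6 -14.8 z 28.8 yaw err deg 0.17 tilt 2.1 F lane -0.5 0.7 -0.9
```

View pics/w15.png

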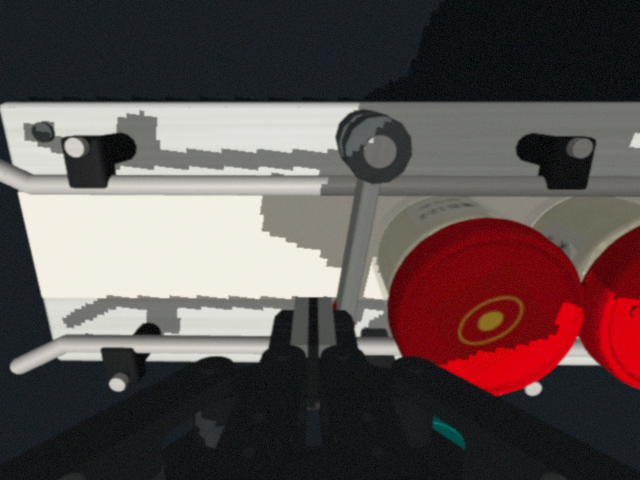

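Nearly shut. I'll finish with small steps along the lane.

```bash
python3 -m jog '[[-1,4,0,0,0],[0,4,0,0,0]]'; python3 lp.py;  python3 -m jog '[[0,3,0,0,0],[0,3,0,0,0]]'; python3 lp.py
```

```text
t: 19.6
eef_pos: [0.5641, 0.0074, 0.0289]
tcp_rot: [0.018, -0.089, 0.996, -0.006]
contact_force: [0.2, -1.1, -1.4]
finger_gap: 0.0003
t 19.6 lane xy mm -69.0 -17.0 z 28.9 yaw err deg 0.25 tilt 2.18 F lane -1.1 0.0 -1.4
t: 19.85
eef_pos: [0.5641, 0.0083, 0.029]
tcp_rot: [0.019, -0.087, 0.996, -0.009]
contact_force: [1.5, -7.9, -2.2]
finger_gap: -0.0003
t 19.85 lane xy mm -68.1 -17.1 z 29.0 yaw err deg 0.08 tilt 2.43 F lane -8.0 -0.1 -2.2
```

```bash
python3 -m jog '[[0,3,0,0,0],[0,3,0,0,0]]'; python3 lp.py; python3 - <<'E'
from station import eyes
import cv2
cv2.imwrite("pics/w16.png",eyes.snapshot("wrist")["color"])
E
```

```text
t: 20.1
eef_pos: [0.5641, 0.008, 0.029]
tcp_rot: [0.02, -0.085, 0.996, -0.012]
contact_force: [0.6, -6.1, -1.8]
finger_gap: -0.0001
t 20.1 lane xy mm -68.4 -17.1 z 29.0 yaw err deg -0.2 tilt 2.73 F lane -6.1 0.4 -1.8
```

View pics/w16.png

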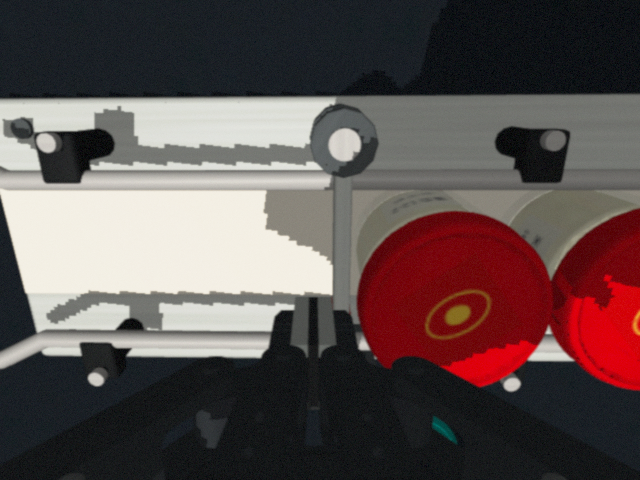

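```bash
python3 -m jog '[[0,6,0,0,0],[0,6,0,0,0]]'; python3 lp.py; python3 -m jog '[[0,-8,0,0,0],[0,-15,0,0,0],[0,-20,0,0,0],[0,-10,-30,0,0],[0,0,-40,0,0],[0,0,-30,0,0],[0,0,0,0,0]]'; python3 lp.py; python3 - <<'E'
from station import eyes
import cv2
cv2.imwrite("pics/w17.png",eyes.snapshot("wrist")["color"])
E
```

```text
t: 20.4
eef_pos: [0.5643, 0.0079, 0.0291]
tcp_rot: [0.022, -0.081, 0.996, -0.019]
contact_force: [3.0, -12.4, -2.3]
finger_gap: 0.0003
t 20.4 lane xy mm -68.6 -17.2 z 29.1 yaw err deg -0.67 tilt 3.37 F lane -12.7 -0.8 -2.3
t: 21.28
eef_pos: [0.5692, -0.044, 0.1346]
tcp_rot: [0.023, -0.08, 0.996, -0.017]
contact_force: [-0.8, -0.7, -0.4]
finger_gap: -0.0006
t 21.27 lane xy mm -120.5 -13.1 z 134.6 yaw err deg -0.78 tilt 3.32 F lane -0.5 0.9 -0.4
```

View pics/w17.png

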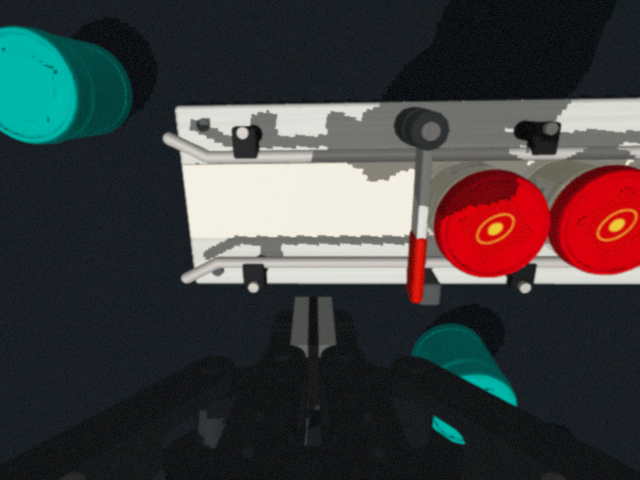

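```bash
python3 jar.py 430 130 .075 417 299 .070 417 299 .06 490 223 .086 609 217 .086; python3 -m jog '[[30,-20,-40,0,0],[40,-40,-30,0,0],[50,-50,0,0,0],[50,-60,0,0,0],[0,0,0,0,0]]'; python3 - <<'E'
from station import eyes
import cv2
t=eyes.snapshot("top");e=eyes.snapshot("scene")
cv2.imwrite("pics/t18.png",cv2.resize(t["color"][190:320,170:400],None,fx=3.4,fy=3.4,interpolation=cv2.INTER_CUBIC))
cv2.imwrite("pics/s18.png",cv2.resize(e["color"][170:320,230:380],None,fx=4,fy=4,interpolation=cv2.INTER_CUBIC))
E
```

```text
-58.1 52.7
-57.0 -51.6
-54.7 -56.6
-24.0 3.4
39.3 6.6
t: 22.0
eef_pos: [0.4303, -0.2196, 0.1972]
tcp_rot: [0.015, -0.082, 0.996, -0.016]
contact_force: [0.6, 0.2, 0.1]
finger_gap: -0.0
```

View pics/t18.png

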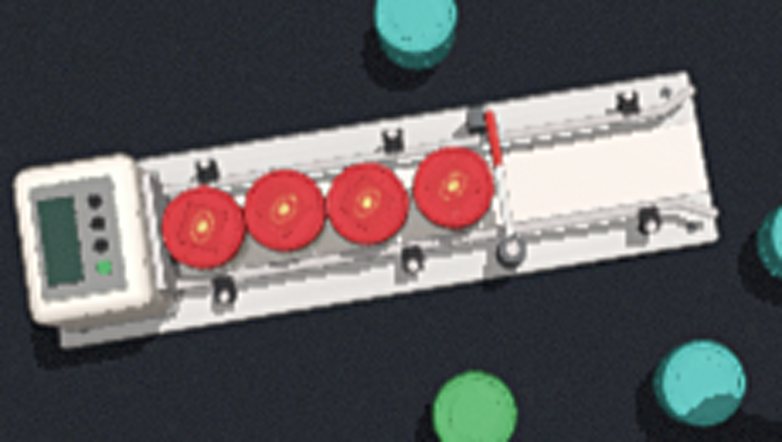

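View pics/s18.png

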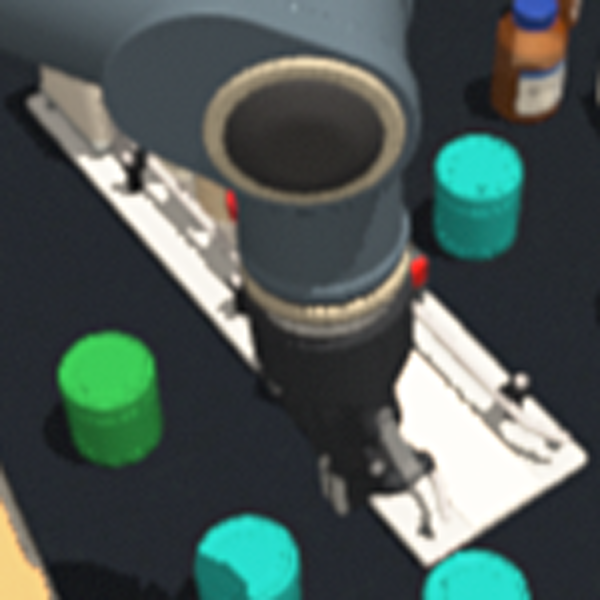

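```bash
python3 - <<'E'
from station import eyes,monitor
from h import *
O=np.array([.5355,.0725]);a=.173
X=np.array([-np.sin(a),np.cos(a)]);Y=np.array([-np.cos(a),-np.sin(a)])
d=eyes.snapshot("top");L=[]
for u,v,z in [(511,249,.072),(490,112,.07),(497,162,.07),(203,227,.086),(285,209,.086),(367,204,.086),(453,187,.086)]:
    P=at(d,(170+u/3.4,190+v/3.4),z)[:2]-O;L.append((P@X*1000,P@Y*1000));print(np.round(L[-1],1))
for k in(1,): print("joint",np.arctan2(L[k][1]-53,L[k][0]+56)%(2*np.pi)-2.64, np.arctan2(L[k][1]-L[0][1],L[k][0]-L[0][0])%(2*np.pi)-2.64)
c=eyes.snapshot("scene");cv2.imwrite("pics/full.png",d["color"]);cv2.imwrite("pics/fs.png",c["color"])
s=monitor.sense();print(s["t"],s["contact_force"])
E
```

```text
[-57.2  53. ]
[-58.5 -52.7]
[-57.6 -14. ]
[166.3   1.6]
[104.5  -2.1]
[43.8  3.9]
[-21.4   1.4]
joint 2.0489828544182225 2.0605524394731574
22.2 [ 0.19163292  0.28598531 -1.14803101]
```

View pics/full.png

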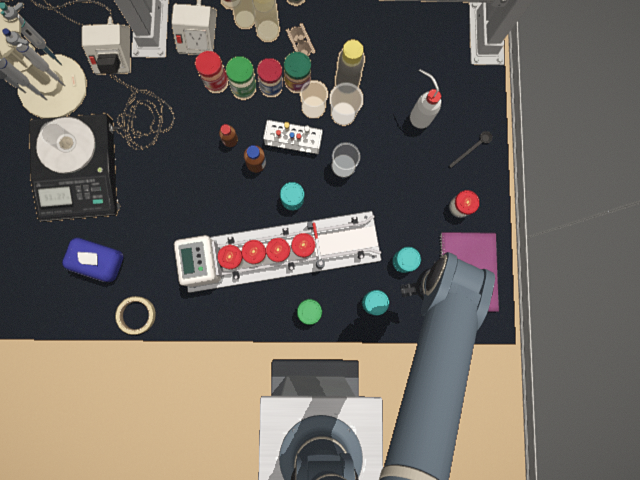

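The top picture shows the gate square against the catch at (314,228) and the bystanders where they were. The gate reads about 2.06 rad, and the last jar is at about -20 mm once the measurement offset is removed. I'm handing in.

```bash
python3 -c "
from station import env
print(env.close_job())"
```

```text
the job is handed in; nothing more can be done
None
```

The row of four jars is home against the end stop and the gate is shut behind the last jar. I handed the job in at about 22 s. No verdict was reported, so the figures below are my own camera and force readings.

- **Pushing the row:** I pushed the last jar with shut fingers until the train stalled against the stop; the force rose from 5 to 9 N.
- **Shutting the gate:** I swung the red paddle round from its outer side until it stalled on its stop, with a last press of 12.7 N.
- **Last checks:** The gate reads 2.05 to 2.06 rad from the top camera (2.01 needed). The jars' x reads about 167, 106, 45 and −20 mm in the lane frame (limit −23.5). The bystanders look unmoved, and the arm is clear of everything.

**What went wrong or disagreed:**
- **Gap at the last jar:** It drew back about 3 mm when the fingers retreated. It is still inside the limit, and the shut gate stops it going back much further.
- **Wrist-camera reading:** The wrist camera put the last jar at −24 mm. I did not rely on this, because at that time it also read the gate pivot 2 mm too far back. Corrected for that, it gives about −22 mm.
- **Fingertip height:** The real fingertip sat about 3 cm above the reported TCP. My first gate pass therefore went over the bar without moving it, and I repeated it lower.

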